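# Slide the carrier plate out to the pointer and hold it level

## Task

On one side of the small rig stands an open beaker, on the other a capped bottle. Slide the white carrier plate along the rig's deck, level and without lifting it off, out on the side where the open beaker stands, until the plate's leading end is in line with the pointer on that side. There it would tip if let go, so finish while still holding it level with the gripper on the plate; do not disturb the beaker or the bottle.

Things in the scene. Friction and masses are not known exactly. Their poses are not given: they have to be found in the camera images.
- stand: The rig: a fixed stand with a flat aluminium deck 124 (x) by 200 (y) mm, top 120 mm above the bench. Origin under its centre at bench height; y is the sliding direction (left is +y), z up. The deck ends at y = +100 and -100 mm, both ends open. A guide rail 10 mm wide, 6 mm high runs along each long side (inner faces at x = +45 and -45 mm), leaving the plate 5 mm play each side.
- plate: Loose white laminate carrier plate 80 (x) by 260 (y) by 10 (z) mm, lying on the deck between the rails; a black grip block 30 by 30 mm, 50 mm high, is fixed on the middle of its top. Mass 0.3 to 0.65 kg, centred. Origin at the middle of its underside, y along its length, the same way as the stand's y. Once its middle is past the deck's end it tips unless held.
- plate_grip (a point): Centre of the upper part of the grip block on the plate, 40 mm above the plate's underside (20 mm below the block's top, 30 mm above the plate's top face); the block's faces are parallel to the plate's edges, so it can be gripped along x or along y.
- plate_left_end (a point): Middle of the plate's left (+y) end face, 130 mm from the plate's origin.
- plate_right_end (a point): Middle of the plate's right (-y) end face, 130 mm from the plate's origin.
- pointer_left: Fixed steel post left (+y) of the stand, at the far side of the plate's path: foot 40 mm across, rod 10 mm across, 135 mm high, with a level pointer 8 mm thick towards the plate's path. Origin under the foot, axes parallel to the stand's; its y = 0 is the mark for the plate's left end, 245 to 285 mm from the stand's middle (overhang 145 to 185 mm past the deck).
- pointer_right: The same kind of pointer post right (-y) of the stand, for the plate's right end; its distance is drawn separately from the left one's.
- pointer_left_tip (a point): Tip of the left pointer, 37 mm from its post towards the plate's path, 125 mm above the bench (the plate's mid-thickness); about 16 mm clear of the plate's side.
- pointer_right_tip (a point): Tip of the right pointer, likewise.
- beaker: Open white plastic beaker, 58 mm across, 72 mm high, standing loose on the bench off one end of the stand, under the path of the plate's overhang (the plate passes about 48 mm above its rim). Origin under its centre. Its side decides which way the plate goes.
- bottle: Capped clear glass bottle, 54 mm across, 98 mm high, standing loose on the bench off the other end of the stand. Origin under its centre.
There are look-alikes about, which are no part of the job. Leave any orange look-alike of the bottle alone.

How it is judged:
At the end, for the whole second after the job is handed in: The plate's end on the beaker's side is in line with that side's pointer within 10 mm along the sliding direction; the plate is still at deck height (within 8 mm) and level (within 3.4 degrees), at rest, touched by the gripper's fingers, and carried by nothing but the deck and the gripper (((y of beaker in the frame of stand above 0 m and y of plate_left_end in the frame of pointer_left between -0.01 and 0.01 m) or (y of beaker in the frame of stand below 0 m and y of plate_right_end in the frame of pointer_right between -0.01 and 0.01 m)) and angle between plate's own z axis and vertical below 0.06 rad and z of plate in the frame of stand between 0.112 and 0.128 m and contact force between the fingers and plate above 0.5 N and contact force between plate and beaker below 0.2 N and contact force between plate and bottle below 0.2 N and contact force between plate and pointer_left below 0.2 N and contact force between plate and pointer_right below 0.2 N and linear speed of plate below 0.02 m/s); the arm keeps its last pose, push and grip.
It fails at once if the plate is lifted more than 15 mm off the deck (z of plate in the frame of stand above 0.135 m).
It fails at once if the plate tips by more than 8 degrees (angle between plate's own z axis and vertical above 0.14 rad).
It fails at once if the beaker or bottle is moved by more than 15 mm (distance of any of beaker, bottle from where it was at the start of the episode above 0.015 m).
It fails at once if the beaker or bottle is tipped (angle between any of beaker, bottle's own z axis and vertical above 0.3 rad).
It also fails if it takes over 35 s, if anything falls off the work surface, if the arm or the gripper's body presses on something with over 40 N, if the wrist force passes 120 N, or if a joint passes its speed limit or range.

## Robot

A 7-joint arm with a two-finger parallel gripper is mounted at the origin on the work surface. World frame = base frame: x ahead of the robot, y to its left, z up, the work surface at z = 0. Lengths are in m, angles in rad, forces in N, time in s.
With the tool pointing down it reaches from about 0.425 to 0.925 m from the base axis. Payload 6.8 kg.
Tool frame: the origin (TCP) lies midway between the tips of the shut fingers; the grasp point (between the pads) lies 19 mm behind it; z points along the fingers, y is the direction in which the jaws open and shut (so a half turn about z gives the same grasp; the last joint's range is limited). The gripper opens to 85 mm and grips with 20 to 120 N. Pads are 22 mm wide; open, the fingers measure 114 mm over their backs; the gripper's body (76 mm by 85 mm) begins 54 mm behind the grasp point. The pads swing forward as they close: fully open they stand 13 mm farther back than shut.
Start: joints at [1.2, 0.477, 0.022, 1.555, -0.011, 1.109, -0.083], TCP at [0.175, -0.652, 0.231] pointing down, gripper open.
Joint ranges: [-2.96, 2.96], [-0.34, 2.1], [-1.41, 1.46], [0.24, 2.44], [-1.37, 4.51], [0.17, 1.92], [-2.96, 2.96]. Speed limits (rad/s): [2.39, 2.39, 3.14, 3.14, 3.14, 3.14, 3.14].

## Interface

Orientations are given as a unit quaternion [w, x, y, z].
In Python, from station import bot gives the robot as it stands. The module is installed in compiled form; this text tells all that it offers.
- The arm moves only by the tool play_rows, never from a script. Its argument "motion" is a list of rows, each a list of 2 entries, a list of its own where there are three numbers: the shift along the tool's x, y, z as a fraction of full scale, then the turn, a rotation vector about the tool's x, y, z as a fraction of full scale. In form: [[[tx, ty, tz], [rx, ry, rz]], ...]. A call has 1 to 8 rows; each row is the pose to reach, as a shift and turn from the pose measured when the call began, along the tool's axes at that moment, turning the shorter way round; what a row does not reach only later rows make up. Full scale, the value 1, is 400 mm for a shift and 360 degrees for a turn. A row lasts 1/10 s, in which the tool goes at most 50 mm and 8.59 degrees, less where a joint would pass 70% of its speed; a pose out of reach is approached as far as the arm can. A call with a number of a shift or a turn outside -1 to 1 is refused whole. A call with a gripper value outside its range is refused whole. "fingers" is the finger opening in mm, from 0 to 85.4, set as the call begins (left out, the last holds). The fingers move at their own pace and stop on an object; "grip_force" is the grip in N (left out, the last holds). Time passes only in rows, so rows that repeat a pose let the fingers close. It gives the time, the measured TCP pose, the force and the opening at its end, in the units of the state.
- bot.get_obs(): the state, without advancing time (a new reading comes with each control period).
- bot.read_camera(name): name is "scene" or "side" or "wrist"; returns a dict with "pixels" (420x560x3 uint8, red, green, blue), "range_z" (420x560 float32, m along the optical axis (not along the pixel's ray), 0 where there is no reading), "fovy" (degrees; the focal length in pixels is half the picture's height over the tangent of half this angle, whatever the lens; pixels are square), "cx", "cy" (the principal point, pixels), "pose" (4x4, takes a point from camera to world coordinates). Camera axes: x right, y down, z forward; pixel columns grow to the right and rows downward; lengths in m; the calibration is good to about 2 mm. A picture is of the moment at which its call begins.
- bot.hand_in(): hands the job in, once; it reports no verdict.
The state is a dict: "t": time; "q": joint angles; "joint_vel": joint speeds; "joint_torque": joint torques, N m; "eef_pos": TCP position; "tool_rot": TCP orientation; "contact_force": force on the tool from outside, world axes, zero at the start; "torque": the same for the moment, N m; "gripper_width": opening from 0.0 (shut) to 1.0 (fully open).
Only numpy, scipy, OpenCV 4.12 (cv2) and the standard library are available. Lean on these libraries where they do the work, as an engineer would, in place of code of your own. Each camera call takes 0.05 s, during which the arm holds its last target.

## Working session

There is one attempt and no reset: what is moved stays moved. The work goes in short steps, Python scripts to look and compute and a tool call to move; the robot and the scene stay as the last step left them, time stands still between calls to the robot, and variables do not carry over. Pictures are saved under pics/ and viewed, and the job is handed in when it is done.

Besides the shell and the picture viewer there is one more tool, called after "Call:" by a JSON object that holds its "name" and its "arguments". play_rows: Moves the arm, as the interface text tells. Shift numbers are shares of 400 mm and turn numbers shares of 360 degrees, none past 1 either way. Its arguments: {"type":"object","properties":{"motion":{"type":"array"},"fingers":{"type":"number"},"grip_force":{"type":"number"}},"required":["motion"]}

```bash
mkdir -p pics
cat > h.py <<'E'
import numpy as np,cv2,pickle
from station import bot
def snap(n,tag):
    d=bot.read_camera(n); pickle.dump(d,open(f'pics/{tag}.pkl','wb'))
    cv2.imwrite(f'pics/{tag}.png',d['pixels'][:,:,::-1]); return d
def load(tag): return pickle.load(open(f'pics/{tag}.pkl','rb'))
def pt(d,u,v,z=None):
    f=210/np.tan(np.radians(d['fovy'])/2); T=np.array(d['pose'])
    r=np.array([(u-d['cx'])/f,(v-d['cy'])/f,1.])
    if z is None: p=r*d['range_z'][int(round(v)),int(round(u))]
    else:
        rw=T[:3,:3]@r; p=r*((z-T[2,3])/rw[2])
    return T[:3,:3]@p+T[:3,3]
def crop(tag,u0,v0,u1,v1,s,out):
    d=load(tag); im=d['pixels'][v0:v1,u0:u1,::-1]
    cv2.imwrite(f'pics/{out}.png',cv2.resize(im,None,fx=s,fy=s,interpolation=cv2.INTER_CUBIC))
E
python3 - <<'E'
from h import *
for n in ['scene','side','wrist']: d=snap(n,n+'0'); print(n,d['fovy'],d['cx'],d['cy'],np.round(d['pose'],3).tolist())
print(bot.get_obs())
E
```

```text
scene 42.6091451709688 280.8144419074678 206.41891714531664 [[0.759, 0.515, -0.4, 1.092], [0.651, -0.612, 0.449, -0.483], [-0.013, -0.601, -0.799, 1.074], [0.0, 0.0, 0.0, 1.0]]
side 48.157002895088674 278.4305393762673 210.91167485981603 [[-0.939, -0.209, 0.273, 0.333], [-0.343, 0.521, -0.781, 0.92], [0.02, -0.827, -0.561, 0.749], [0.0, 0.0, 0.0, 1.0]]
wrist 67.99518126836739 277.3789504140336 204.47713154217843 [[0.259, -0.93, -0.261, 0.242], [-0.966, -0.25, -0.069, -0.634], [-0.001, 0.27, -0.963, 0.374], [0.0, 0.0, 0.0, 1.0]]
{'t': 0.15, 'q': array([ 1.19989832,  0.47763463,  0.02235906,  1.5562183 , -0.01148301,
        1.10931397, -0.08315096]), 'joint_vel': array([ 0.00140864, -0.00249264,  0.0005582 , -0.00220697, -0.00078085,
        0.00016853,  0.00015005]), 'joint_torque': array([ 2.95548067e-03, -5.96923292e+01,  1.61009029e+00, -2.81489003e+01,
        1.26348712e-02,  6.47067209e-03,  9.43801496e-06]), 'eef_pos': array([ 0.17521514, -0.65138372,  0.23053549]), 'tool_rot': array([-7.06037506e-04,  9.91381700e-01,  1.31003064e-01, -1.55355511e-04]), 'contact_force': array([ 0.33048072, -0.00574008,  0.05877847]), 'torque': array([ 0.07347249,  0.04696701, -0.02793671]), 'gripper_width': 1.00135710167356}
```

View pics/scene0.png

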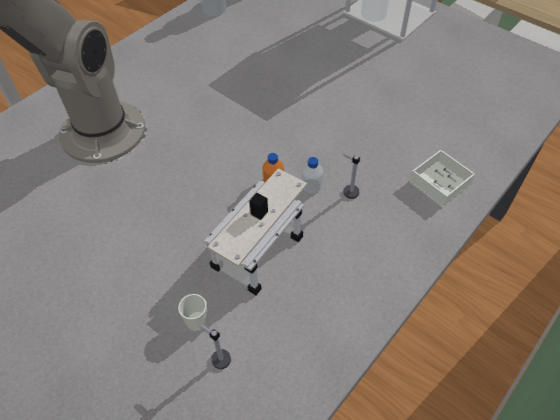

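View pics/side0.png

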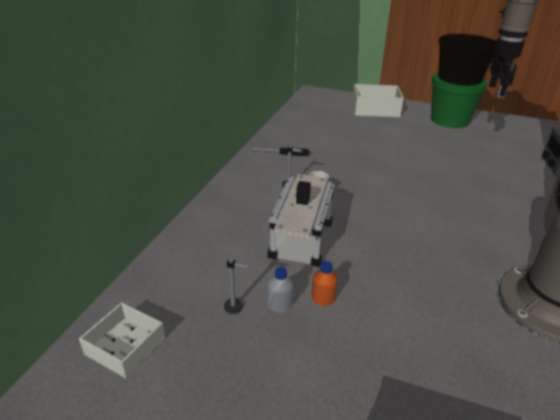

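View pics/wrist0.png

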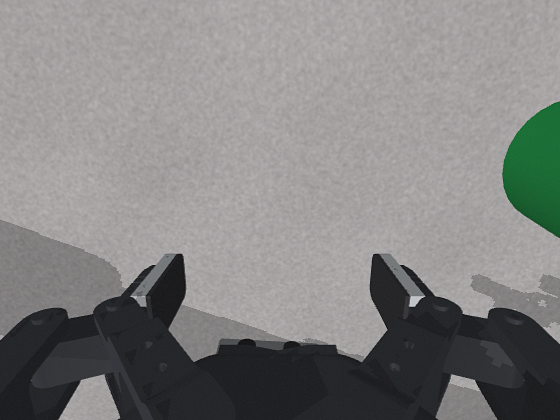

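The scene view shows the beaker at (193,312) with its pointer post at (214,335)/(221,359). The clear bottle is at (313,172) and the orange look-alike at (272,167), both at the opposite end. The white plate with its black block is at (258,206). Next are enlarged crops.

Run:
```python
from h import *
crop('scene0',170,140,370,290,4,'c1'); crop('scene0',150,260,310,380,5,'c2'); crop('side0',220,130,360,320,3,'c3')
```

```text
(no output)
```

View pics/c1.png

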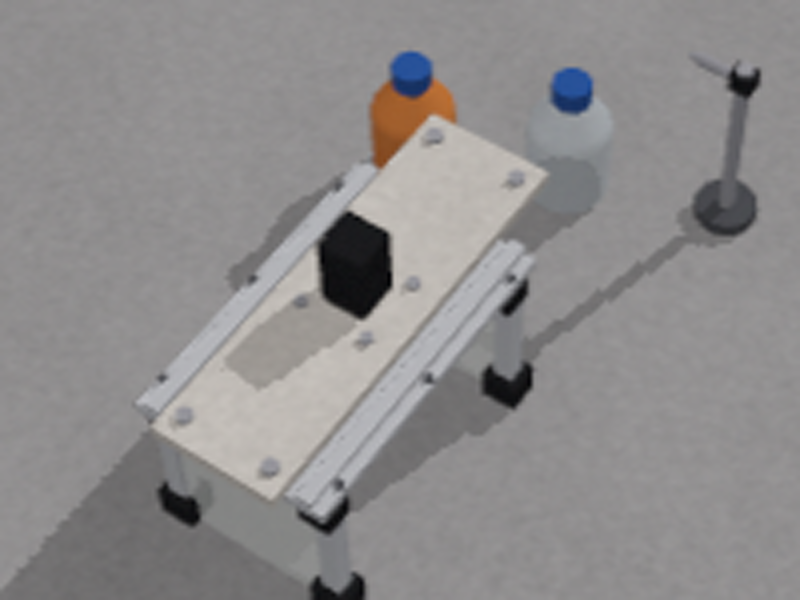

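View pics/c2.png

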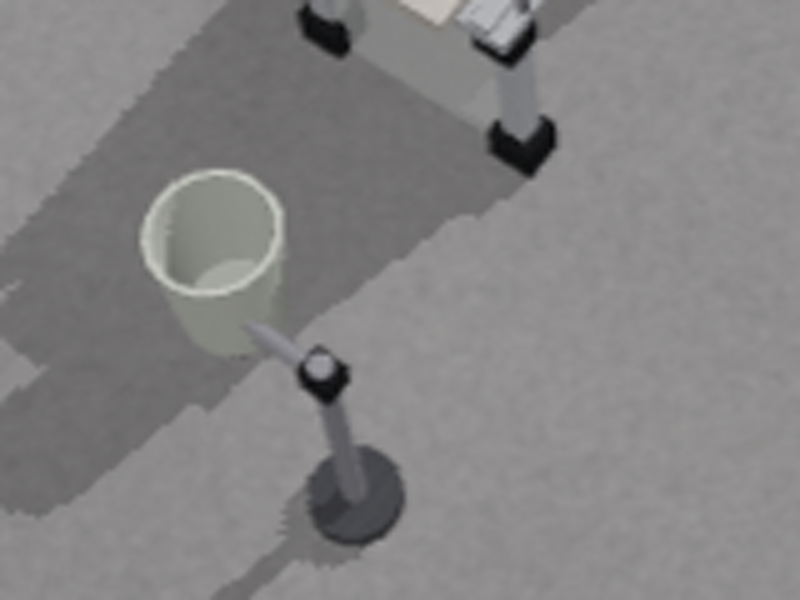

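View pics/c3.png

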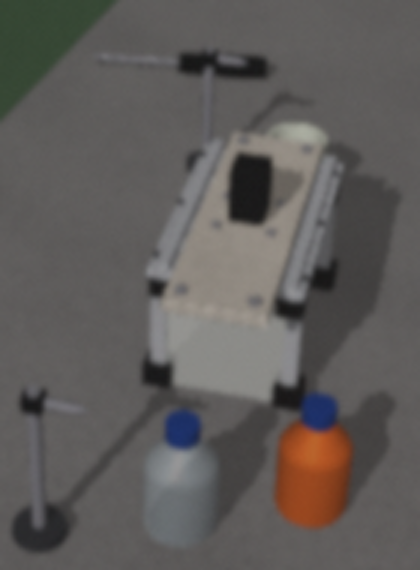

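```bash
python3 - <<'E'
from h import *
np.set_printoptions(precision=4,suppress=True)
d=load('scene0'); s=load('side0')
C=lambda x,y:(x/4+170,y/4+140)
cor=[pt(d,*C(*p),z=.13) for p in [(433,113),(548,173),(275,500),(153,427)]]
for c in cor: print('corner',c)
print('far end c',(cor[0]+cor[1])/2,'near end',(cor[2]+cor[3])/2, 'c',np.mean(cor,0))
u=(cor[0]+cor[1])/2-(cor[2]+cor[3])/2; print('len',np.linalg.norm(u),'yaw of +y axis',np.degrees(np.arctan2(u[1],u[0])), 'w',np.linalg.norm(cor[0]-cor[1]),np.linalg.norm(cor[2]-cor[3]))
print('depthchk corner', pt(d,*C(433,125)))
# block top corners z=.18
bt=[pt(d,*C(*p),z=.18) for p in [(350,212),(391,237),(362,268),(319,247)]]
print('block',bt,np.mean(bt,0))
# rails outer ends
for p in [(365,165),(145,408),(520,248),(310,508)]: print('rail',pt(d,*C(*p),z=.126))
D=lambda x,y:(x/5+150,y/5+260)
print('ptr near: tip',pt(d,*D(248,325),z=.125),pt(d,*D(248,325)),'head',pt(d,*D(320,362),z=.135),pt(d,*D(320,362)),'foot',pt(d,*D(357,495),z=.005))
print('ptr far: tip',pt(d,*C(693,58),z=.125),'head',pt(d,*C(742,75),z=.135),pt(d,*C(742,75)),'foot',pt(d,*C(725,206),z=.005))
print('beaker rim',pt(d,*D(213,233),z=.072)); print('bottle cap',pt(d,*C(572,80),z=.098))
E_=lambda x,y:(x/3+220,y/3+130)
E
python3 - <<'E'
import sys; sys.path.insert(0,'.')
import os; os.chdir('.')
from h import *
np.set_printoptions(precision=4,suppress=True)
s=load('side0')
F=lambda x,y:(x/3+220,y/3+130)
for n,p,z in [('nearptr head',(208,57),.135),('farhead(+)',(33,388),.135),('fartip(+)',(85,408),.125)]: print(n,pt(s,*F(*p),z=z),pt(s,*F(*p)))
for p in [(190,65),(240,60),(262,68),(120,60)]: print(pt(s,*F(*p)))
E
```

```text
corner [0.5428 0.1274 0.13  ]
corner [0.6221 0.1353 0.13  ]
corner [ 0.651  -0.1206  0.13  ]
corner [ 0.5723 -0.1297  0.13  ]
far end c [0.5824 0.1313 0.13  ] near end [ 0.6117 -0.1251  0.13  ] c [0.597  0.0031 0.13  ]
len 0.25815407829984893 yaw of +y axis 96.50361748661349 w 0.07966128997882113 0.07927383073268968
depthchk corner [0.5477 0.1217 0.1281]
block [array([0.5835, 0.0144, 0.18  ]), array([0.6112, 0.0158, 0.18  ]), array([ 0.6131, -0.0091,  0.18  ]), array([ 0.5867, -0.0134,  0.18  ])] [0.5986 0.0019 0.18  ]
rail [0.5364 0.0753 0.126 ]
rail [ 0.5584 -0.1225  0.126 ]
rail [0.642  0.0862 0.126 ]
rail [ 0.666 -0.111  0.126]
ptr near: tip [ 0.6824 -0.2625  0.125 ] [ 0.6842 -0.2635  0.1293] head [ 0.7178 -0.2578  0.135 ] [ 0.7177 -0.2577  0.1347] foot [ 0.7188 -0.2581  0.005 ]
ptr far: tip [0.6299 0.2624 0.125 ] head [0.6646 0.2621 0.135 ] [0.6649 0.2616 0.1356] foot [0.6626 0.2681 0.005 ]
beaker rim [ 0.6194 -0.2312  0.072 ]
bottle cap [0.5714 0.2222 0.098 ]
nearptr head [ 0.7121 -0.2461  0.135 ] [ 0.7152 -0.2555  0.1301]
farhead(+) [0.6611 0.2641 0.135 ] [0.6607 0.265  0.1359]
fartip(+) [0.6254 0.2595 0.125 ] [0.6235 0.2636 0.1289]
[ 0.7966 -0.4412  0.0182]
[ 0.6837 -0.2592  0.1311]
[ 0.716  -0.4559  0.0231]
[ 0.8849 -0.4478  0.0044]
```

The beaker is on the −y side, so the right pointer applies. Candidates and look-alikes:
- **Beaker:** (193,312). No rival is near the rig.
- **Bottle:** clear one at (313,172). The orange one at (272,167) is the look-alike to leave alone.
- **Pointer:** the near post, head at (214,333), is the right one. The far post is at (355,159).

The plate needs to move about 143 mm along −y, and the rig's yaw is about 6.5°.

```bash
cat >> h.py <<'E'
from scipy.spatial.transform import Rotation as R
YAW=6.5
def goal(p,yaw=YAW):
    o=bot.get_obs(); w,x,y,z=o['tool_rot']; A=R.from_quat([x,y,z,w])
    c,s=np.cos(np.radians(yaw)),np.sin(np.radians(yaw))
    G=R.from_matrix(np.array([[c,s,0],[s,-c,0],[0,0,-1]]))
    sh=A.inv().apply(np.array(p)-o['eef_pos'])/.4; rv=(A.inv()*G).as_rotvec()/(2*np.pi)
    print('t',o['t'],'tcp',o['eef_pos'].round(4),'F',o['contact_force'].round(2),'w',o['gripper_width'],'\nshift',sh.round(4),'turn',rv.round(5))
E
python3 - <<'E'
from h import *
goal([.39,-.33,.28]); goal([.5975,.0025,.26])
E
```

```text
t 0.15 tcp [ 0.1752 -0.6514  0.2305] F [ 0.33 -0.01  0.06] w 1.00135710167356 
shift [ 0.7272 -0.6366 -0.1228] turn [-2.300e-04  4.000e-05  2.376e-02]
t 0.15 tcp [ 0.1752 -0.6514  0.2305] F [ 0.33 -0.01  0.06] w 1.00135710167356 
shift [ 1.4441 -1.3045 -0.072 ] turn [-2.300e-04  4.000e-05  2.376e-02]
```

Call:
{"name": "play_rows", "arguments": {"motion": [[[0.727,-0.637,-0.123],[0,0,0.0238]],[[0.727,-0.637,-0.123],[0,0,0.0238]],[[0.727,-0.637,-0.123],[0,0,0.0238]],[[0.727,-0.637,-0.123],[0,0,0.0238]],[[0.727,-0.637,-0.123],[0,0,0.0238]],[[0.727,-0.637,-0.123],[0,0,0.0238]],[[0.727,-0.637,-0.123],[0,0,0.0238]],[[0.727,-0.637,-0.123],[0,0,0.0238]]], "fingers": 85}}

```text
t: 0.95
eef_pos: [0.3913, -0.327, 0.2805]
tool_rot: [-0.001, 0.998, 0.058, 0.0]
contact_force: [0.2, -1.3, -0.0]
gripper_width: 0.994
```

```bash
python3 -c "
from h import *
goal([.5975,.0025,.26])"
```

```text
t 0.95 tcp [ 0.3913 -0.327   0.2805] F [ 0.15 -1.26 -0.  ] w 0.9938404036160559 
shift [ 0.607  -0.7588  0.0524] turn [-2.4e-04 -3.0e-05  3.2e-04]
```

Call:
{"name": "play_rows", "arguments": {"motion": [[[0.607,-0.759,0.052],[0,0,0]],[[0.607,-0.759,0.052],[0,0,0]],[[0.607,-0.759,0.052],[0,0,0]],[[0.607,-0.759,0.052],[0,0,0]],[[0.607,-0.759,0.052],[0,0,0]],[[0.607,-0.759,0.052],[0,0,0]],[[0.607,-0.759,0.052],[0,0,0]],[[0.607,-0.759,0.052],[0,0,0]]]}}

```text
t: 1.75
eef_pos: [0.5983, 0.0054, 0.2599]
tool_rot: [-0.001, 0.998, 0.058, 0.0]
contact_force: [0.1, -0.6, -0.1]
gripper_width: 0.996
```

```bash
python3 -c "
from h import *
snap('wrist','w1');snap('scene','s1')
goal([.5975,.0025,.16])"
```

```text
t 1.85 tcp [0.599  0.0103 0.2595] F [0.3  0.05 0.43] w 0.9974903624806424 
shift [-0.0063  0.0204  0.2487] turn [-0.00092 -0.00014  0.00182]
```

View pics/w1.png

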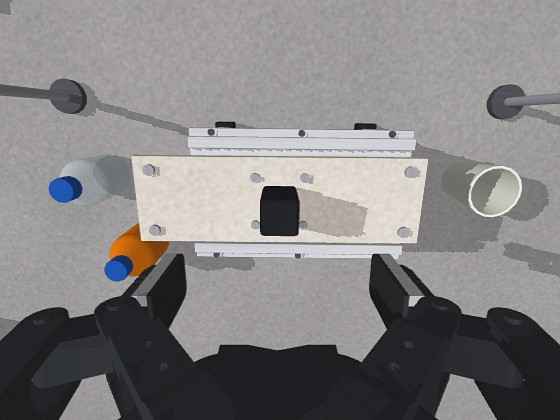

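View pics/s1.png

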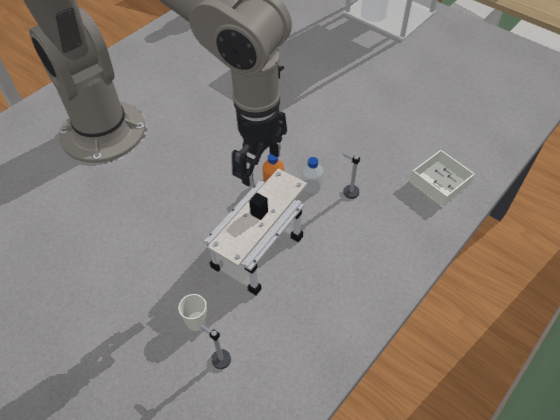

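Wrist view: plate corners are at (132,157), (428,159), (416,246) and (140,241). The block is at (280,205), between the jaws. I'll cross-check the position from here.

```bash
python3 -c "
from h import *
crop('w1',120,140,440,265,2.5,'cw')
d=load('w1')
c=[pt(d,*p,z=.13) for p in [(132,157),(428,159),(416,246),(140,241)]]
print(np.round(c,4),np.mean(c,0)); 
e=(c[1]+c[2])/2-(c[0]+c[3])/2; print(np.degrees(np.arctan2(e[0],-e[1])),np.linalg.norm(e))
b=[pt(d,*p,z=.18) for p in [(261,187),(298,187),(299,226-2),(261,224)]]
print(np.round(b,4),[pt(d,280,195),pt(d,280,212)])
print(pt(d,280,195,z=.18))
goal([.5975,.0025,.16])
"
```

```text
[[ 0.6183  0.1362  0.13  ]
 [ 0.6467 -0.1214  0.13  ]
 [ 0.565  -0.1303  0.13  ]
 [ 0.5396  0.1295  0.13  ]] [0.59239984 0.00351264 0.13      ]
5.932560814544141 0.26005529808650185
[[ 0.616   0.0198  0.18  ]
 [ 0.6192 -0.0071  0.18  ]
 [ 0.5908 -0.0117  0.18  ]
 [ 0.5875  0.0169  0.18  ]] [array([0.6085731 , 0.0048238 , 0.16751423]), array([0.59888951, 0.00375716, 0.18099141])]
[0.61163327 0.00526764 0.18      ]
t 1.85 tcp [0.599  0.0103 0.2595] F [0.3  0.05 0.43] w 0.9974903624806424 
shift [-0.0063  0.0204  0.2487] turn [-0.00092 -0.00014  0.00182]
```

View pics/cw.png

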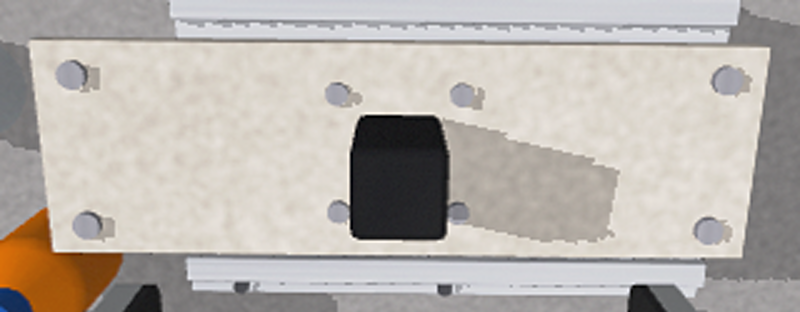

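```bash
python3 -c "
from h import *
d=load('w1');print(pt(d,279.5,218,z=.18))
goal([.595,.003,.139])
"
```

```text
[0.59384428 0.00353027 0.18      ]
t 1.85 tcp [0.599  0.0103 0.2595] F [0.3  0.05 0.43] w 0.9974903624806424 
shift [-0.0124  0.0187  0.3012] turn [-0.00092 -0.00014  0.00182]
```

Call:
{"name": "play_rows", "arguments": {"motion": [[[-0.012,0.019,0],[-0.001,0,0.0018]],[[-0.012,0.019,0],[-0.001,0,0.0018]],[[-0.012,0.019,0.1],[-0.001,0,0.0018]],[[-0.012,0.019,0.2],[-0.001,0,0.0018]],[[-0.012,0.019,0.27],[-0.001,0,0.0018]],[[-0.012,0.019,0.3],[-0.001,0,0.0018]],[[-0.012,0.019,0.3],[-0.001,0,0.0018]],[[-0.012,0.019,0.3],[-0.001,0,0.0018]]]}}

```text
t: 2.65
eef_pos: [0.596, 0.0023, 0.1409]
tool_rot: [0.0, 0.998, 0.056, 0.001]
contact_force: [0.8, 0.6, 0.2]
gripper_width: 0.995
```

```bash
python3 -c "
from h import *
snap('wrist','w2');
goal([.595,.003,.139])
crop('w2',100,120,480,400,2,'cw2')"
```

```text
t 2.7 tcp [0.5964 0.0025 0.1414] F [-0.04  0.11  0.51] w 0.9911499058251186 
shift [-0.0035 -0.0016  0.0059] turn [ 0.00014 -0.00062 -0.00011]
```

View pics/cw2.png

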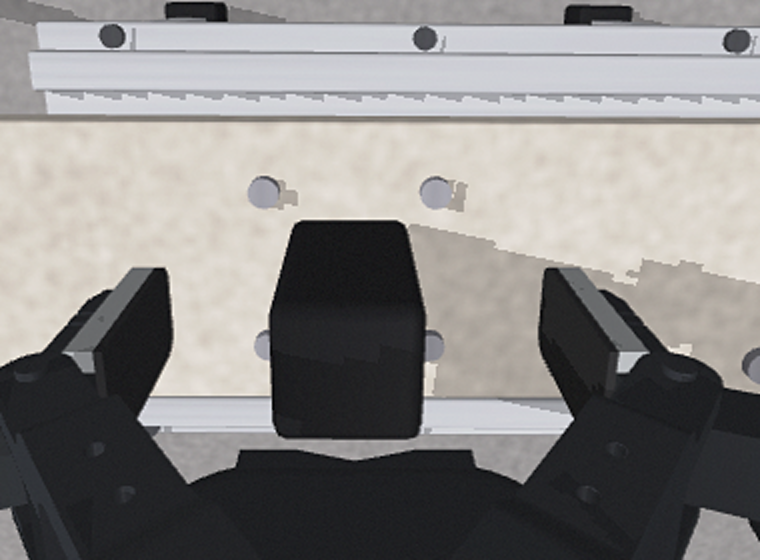

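The block sits centred between the open jaws, square to them. Closing now.

Call:
{"name": "play_rows", "arguments": {"motion": [[[0,0,0],[0,0,0]],[[0,0,0],[0,0,0]],[[0,0,0],[0,0,0]],[[0,0,0],[0,0,0]],[[0,0,0],[0,0,0]],[[0,0,0],[0,0,0]],[[0,0,0],[0,0,0]],[[0,0,0],[0,0,0]]], "fingers": 0, "grip_force": 70}}

```text
t: 3.5
eef_pos: [0.5969, 0.003, 0.142]
tool_rot: [0.0, 0.998, 0.056, 0.002]
contact_force: [-0.6, 0.9, 4.6]
gripper_width: 0.342
```

```bash
python3 -c "
from h import *
snap('wrist','w3');snap('scene','s3')
o=bot.get_obs();p=o['eef_pos'];a=np.radians(6.5);yh=np.array([-np.sin(a),np.cos(a),0])
goal(p-.143*yh)
crop('s3',150,120,350,270,4,'cs3')
"
```

```text
t 3.6 tcp [0.5969 0.003  0.142 ] F [-1.69  0.48  5.69] w 0.3443080170092135 
shift [2.000e-04 3.575e-01 2.000e-04] turn [ 9.e-05 -8.e-04 -9.e-05]
```

View pics/w3.png

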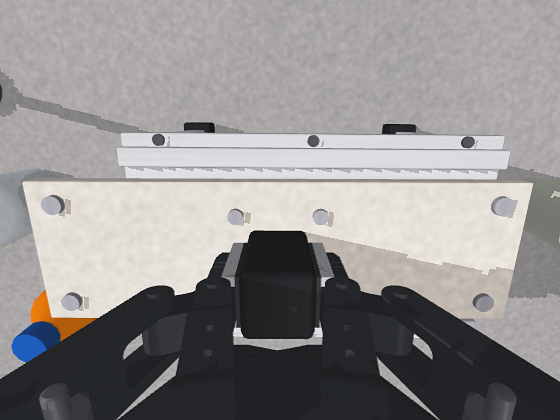

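View pics/cs3.png

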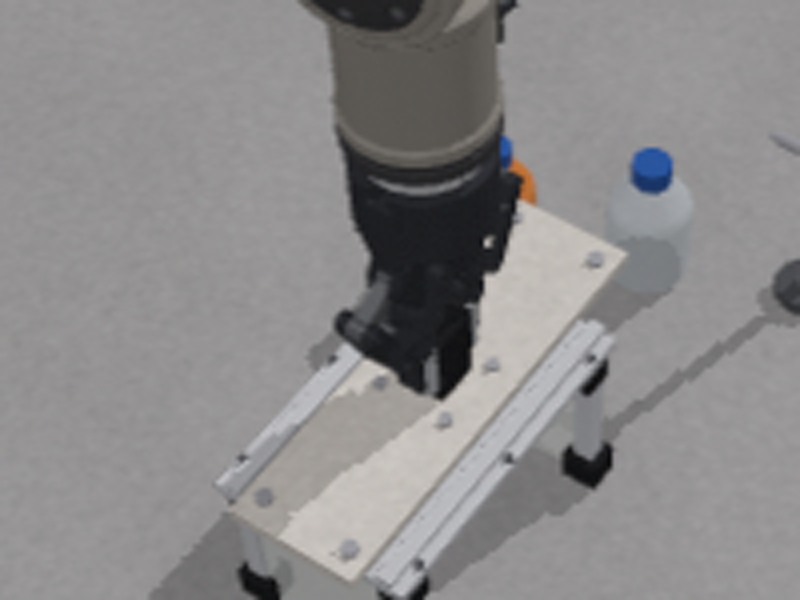

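The block is gripped (opening about 29 mm). Sliding partway first.

Call:
{"name": "play_rows", "arguments": {"motion": [[[0,0.02,0],[0,0,0]],[[0,0.05,0],[0,0,0]],[[0,0.08,0],[0,0,0]],[[0,0.11,0],[0,0,0]],[[0,0.14,0],[0,0,0]],[[0,0.17,0],[0,0,0]],[[0,0.19,0],[0,0,0]],[[0,0.2,0],[0,0,0]]]}}

```text
t: 4.4
eef_pos: [0.6059, -0.0778, 0.1421]
tool_rot: [0.0, 0.998, 0.056, 0.002]
contact_force: [-0.5, 5.4, 3.1]
gripper_width: 0.34
```

```bash
python3 -c "
from h import *
snap('wrist','w4');snap('side','d4')
a=np.radians(6.5);yh=np.array([-np.sin(a),np.cos(a),0])
goal(np.array([.5969,.003,.142])-.143*yh)
o=bot.get_obs();print(o['tool_rot'],o['torque'])
"
```

```text
t 4.5 tcp [ 0.6059 -0.0782  0.1421] F [ 0.72 -0.58  1.05] w 0.3429050155065415 
shift [0.0008 0.1533 0.0004] turn [ 0.00028 -0.00078 -0.00032]
[7.52797839e-04 9.98444416e-01 5.56948013e-02 2.50419287e-03] [ 0.31927792  0.03876291 -0.0659935 ]
```

View pics/w4.png

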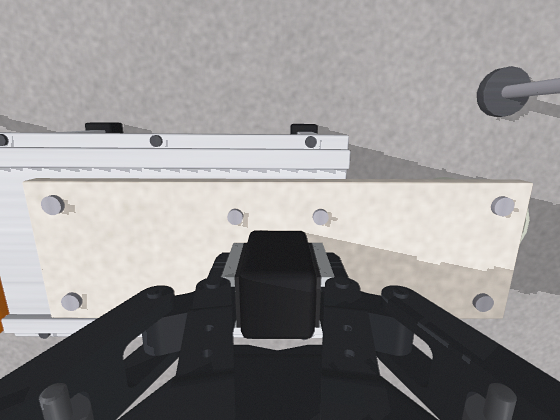

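The plate moves with the gripper and stays parallel to the rail. Sliding on to just short of the mark.

Call:
{"name": "play_rows", "arguments": {"motion": [[[0,0.015,0],[0,0,0]],[[0,0.04,0],[0,0,0]],[[0,0.065,0],[0,0,0]],[[0,0.09,0],[0,0,0]],[[0,0.115,0],[0,0,0]],[[0,0.135,0],[0,0,0]],[[0,0.145,0],[0,0,0]],[[0,0.145,0],[0,0,0]]]}}

```text
t: 5.3
eef_pos: [0.6123, -0.1375, 0.1421]
tool_rot: [0.001, 0.998, 0.055, 0.002]
contact_force: [0.5, -0.5, 2.2]
gripper_width: 0.346
```

```bash
python3 -c "
from h import *
snap('wrist','w5');snap('side','d5');snap('scene','s5')
a=np.radians(6.5);yh=np.array([-np.sin(a),np.cos(a),0])
goal(np.array([.5969,.003,.142])-.143*yh)
o=bot.get_obs();print(o['tool_rot'],o['torque'])
crop('s5',130,230,290,380,4,'cs5'); crop('d5',230,120,380,270,4,'cd5')
"
```

```text
t 5.45 tcp [ 0.6123 -0.1374  0.1421] F [-0.07 -2.18  1.76] w 0.34208288216640625 
shift [0.0014 0.0044 0.0004] turn [ 0.00056 -0.00077 -0.00052]
[0.00163163 0.99847917 0.05504817 0.00252795] [ 0.28953987  0.01574862 -0.13730403]
```

View pics/w5.png

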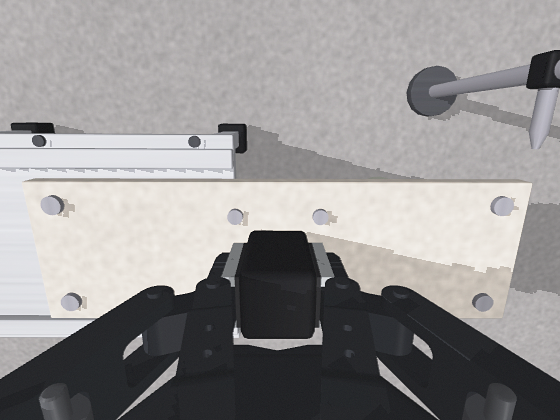

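View pics/cs5.png

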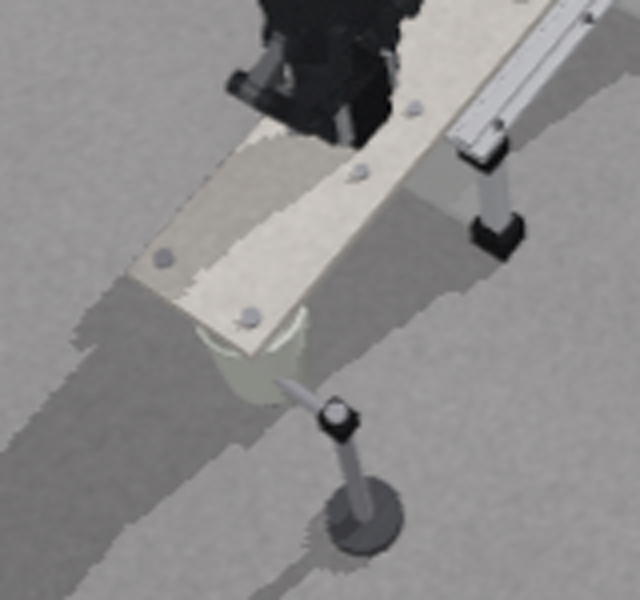

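View pics/cd5.png

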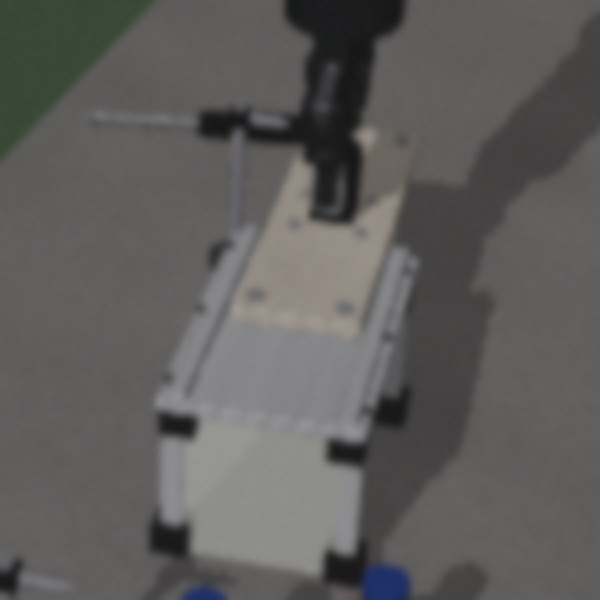

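```bash
python3 -c "
from h import *
np.set_printoptions(precision=4,suppress=True)
a=np.radians(6.4);yh=np.array([-np.sin(a),np.cos(a),0])
d=load('s5');C=lambda x,y:(x/4+130,y/4+230)
e=[pt(d,*C(*p),z=.13) for p in [(128,275),(250,355)]]
t=[pt(d,*C(278,378),z=.127),pt(d,*C(336,408),z=.135),pt(d,*C(364,515),z=.005)]
print('scene',e,t,[x@yh for x in e],[x@yh for x in t])
d=load('w5')
e=[pt(d,*p,z=.13) for p in [(531,183),(504,318)]]
t=[pt(d,538,147,z=.125),pt(d,543,110,z=.127),pt(d,433,92,z=.005)]
print('wrist',e,t,[x@yh for x in e],[x@yh for x in t])
far=[pt(d,*p,z=.13) for p in [(24,182),(51,318)]];print('wrist plate centre',(sum(far)+sum(e))/4)
crop('w5',460,30,560,200,4,'cw5')
"
```

```text
scene [array([ 0.5889, -0.2728,  0.13  ]), array([ 0.665 , -0.2635,  0.13  ])] [array([ 0.6824, -0.2624,  0.127 ]), array([ 0.7172, -0.2573,  0.135 ]), array([ 0.7178, -0.2582,  0.005 ])] [np.float64(-0.33672556334051174), np.float64(-0.3360091523930158)] [np.float64(-0.33683770188280876), np.float64(-0.3356176204371704), np.float64(-0.3366170203044903)]
wrist [array([ 0.6625, -0.2623,  0.13  ]), array([ 0.5836, -0.2726,  0.13  ])] [array([ 0.6805, -0.2641,  0.125 ]), array([ 0.6982, -0.2589,  0.127 ]), array([ 0.7163, -0.2599,  0.005 ])] [np.float64(-0.33454104993123207), np.float64(-0.3359128029147194)] [np.float64(-0.3382855624001932), np.float64(-0.33513774517066824), np.float64(-0.33808611557278817)]
wrist plate centre [ 0.6092 -0.1382  0.13  ]
```

View pics/cw5.png

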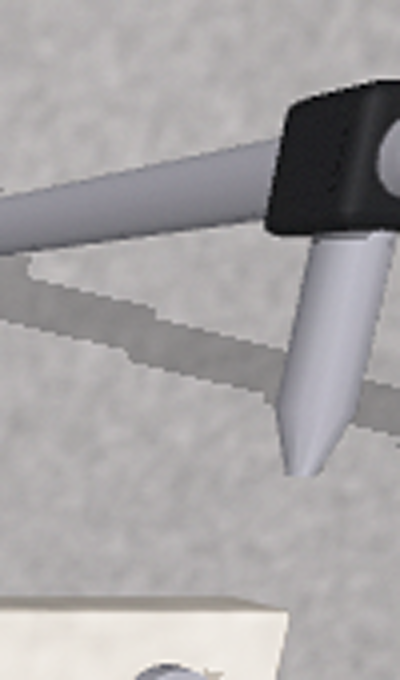

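Scene view: end at −336.4 mm, pointer at −336.4 mm. Wrist view: end about 2 mm short. I'll nudge 1 mm and let it settle.

Call:
{"name": "play_rows", "arguments": {"motion": [[[0,0.0025,0],[0,0,0]],[[0,0.0025,0],[0,0,0]],[[0,0.0025,0],[0,0,0]],[[0,0.0025,0],[0,0,0]],[[0,0.0025,0],[0,0,0]]]}}

```text
t: 5.95
eef_pos: [0.6124, -0.1378, 0.1421]
tool_rot: [0.001, 0.998, 0.055, 0.002]
contact_force: [-0.1, 3.1, 0.7]
gripper_width: 0.343
```

```bash
python3 -c "
from h import *
np.set_printoptions(precision=4,suppress=True)
d=snap('scene','s6');snap('wrist','w6');goal([.6129,-.1391,.142])
crop('s6',130,230,290,380,4,'cs6')
T=np.array(d['pose']);f=210/np.tan(np.radians(d['fovy'])/2)
# plane of plate top from depth
P=np.array([pt(d,u,v) for u,v in [(172,297),(190,305),(196,312),(215,282),(228,262),(205,300),(185,283),(246,235)]]);print(P)
A=np.c_[P[:,:2],np.ones(8)];s=np.linalg.lstsq(A,P[:,2],rcond=None)[0];print('tilt',s[:2])
"
```

```text
t 6.05 tcp [ 0.6124 -0.1378  0.1421] F [-0.71  4.18  1.91] w 0.3431522032209793 
shift [0.001  0.0034 0.0002] turn [ 0.0005 -0.0007 -0.0004]
[[ 0.6011 -0.2576  0.1302]
 [ 0.6414 -0.2472  0.1321]
 [ 0.6604 -0.2497  0.131 ]
 [ 0.6413 -0.1793  0.1289]
 [ 0.6277 -0.1283  0.1265]
 [ 0.6545 -0.2201  0.129 ]
 [ 0.596  -0.2188  0.1266]
 [ 0.6131 -0.058   0.1313]]
tilt [ 0.026 -0.002]
```

View pics/cs6.png

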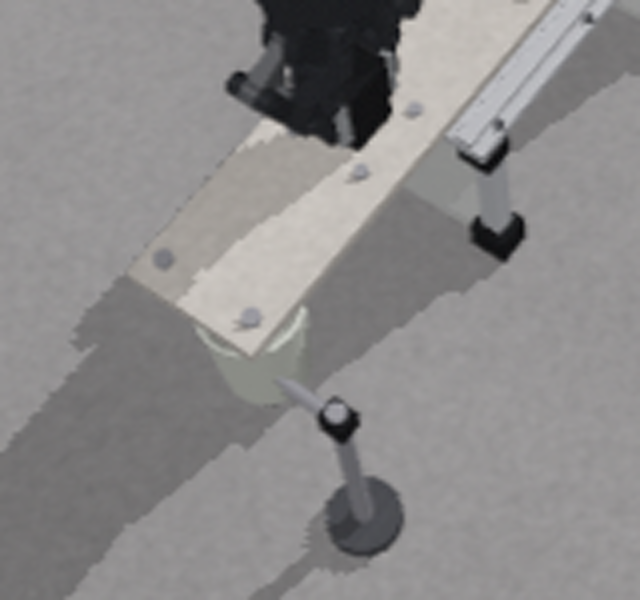

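```bash
python3 -c "
from h import *
for tag,cor in [('s6',[(164,299),(192,315),(228,265),(212,265)]),('w6',[(80,195),(515,195),(495,240),(70,215)])]:
    d=load(tag);m=np.zeros((420,560),np.uint8);cv2.fillPoly(m,[np.array(cor)],1);vs,us=np.nonzero(m)
    P=np.array([pt(d,u,v) for u,v in zip(us,vs)]);P=P[abs(P[:,2]-.13)<.012]
    s=np.linalg.lstsq(np.c_[P[:,:2],np.ones(len(P))],P[:,2],rcond=None)[0];print(tag,len(P),s[:2],P[:,2].mean())
"
```

```text
s6 1313 [0.01133548 0.00277803] 0.13017632282915648
w6 14573 [ 0.01055541 -0.00053699] 0.13114847528864515
```

The plate is level (about 0.01 rad) and at deck height, with its top at about 130–131 mm. Handing in.

```bash
python3 -c "
from h import *
bot.hand_in();o=bot.get_obs();print(o['t'],o['eef_pos'],o['gripper_width'],o['contact_force'])"
```

```text
the job is handed in; nothing more can be done
the job is handed in; nothing more can be done
```

I gripped the block with the jaws along the sliding direction and slid the plate about 142 mm toward the beaker (−y side). I handed in with the gripper still holding it, at about 6 s of the 35 s allowed. The hand-in gave no verdict.

**Alignment:** before the last nudge, the scene camera put the plate's end within about 1 mm of the right pointer, while the wrist camera showed it about 2 mm short. Both are inside the 10 mm limit. I then commanded a 1 mm nudge, but the plate hardly moved (about 0.4 mm), probably held by friction.

**Level and height:** plane fits to the depth images gave a tilt of about 0.011 rad, against the 0.06 limit. The plate's top was at 130–131 mm, so it is at deck height. A rougher eight-point fit gave 0.026 rad, which I put down to depth noise.

**Beaker and bottle:** in the last view the beaker looked undisturbed beneath the plate. I did not check the bottle's position again at the end, but nothing moved near it.

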